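# Pack out the bench clamp and hold it tight

## Task

The glued blank in the bench clamp lies too far from the spring-loaded sliding cheek for the cheek to reach it. Drop the plywood packers one at a time into the gap, standing upright side by side with their flat faces towards the cheek and the blank, until there are enough that the cheek, pushed by its post, closes firmly on the stack (at least two are needed, sometimes three) before its travel runs out. Finish while still pushing on the post, so that the cheek holds packers and blank tight against the stop, touching neither packers nor blank yourself; keep unused packers well out of the clamp and leave the glue bottle, jar and spool alone.

Things in the scene. Friction and masses are not known exactly. Their poses are not given: they have to be found in the camera images.
- clamp: Wooden bench clamp fixed to the bench, 300 x 96, its channel running along its own x axis. Origin: centre of its underside. Base 12 thick, so the channel floor is 12 above the origin; channel 56 wide between two side rails (each 16 wide, tops 34 above the bench). From -x to +x: spring bracket, sliding cheek, empty gap, blank, stop. x points from cheek to stop, z up.
- cheek (a joint): Travel of the dark wooden sliding cheek along the clamp's +x towards the blank, m: 0 = drawn back by its spring (as at the start), 0.034 = end of its travel, reached with the gap still open if there are too few packers. The spring always pushes it back: 3 N at 0 rising to 7 N at 0.034. Cheek block 55 long, 52 wide, its top 52 above the bench.
- post_grip (a point): Point to grip or push on the cheek's upright round wooden post (diameter 24, rising from 52 to 92 above the bench); this point is on its axis, 74 above the bench, 33.5 behind the cheek's front face. Moves with the cheek.
- cheek_face (a point): Bottom centre of the cheek's flat front face (40 high, 52 wide), at the channel floor. The gap runs from here to the near face of the blank. Moves with the cheek.
- blank: Loose two-tone glued wooden block lying in the channel against the stop (about 1 short of it), 30 along the clamp's x, 52 wide, 38 high, 60 g. Origin: centre of its underside, so its near face is 15 towards the cheek. With the cheek drawn back the gap between cheek and blank is 57 to 85, varying between starts.
- stop: Dark wooden end stop fixed across the channel beyond the blank, 24 along the clamp's x, 36 high, with two steel screw heads above the rails. Origin: centre of its underside, at the channel floor.
- board: Fixed wooden cutting board, 190 x 220 x 12, on which the packers stand at the start. Origin: centre of its underside.
- packer0: Plywood packer standing upright, one of four alike (about 40 g): plate 18 thick along its own x, 50 wide along its y, 40 high, with a grip tab on top, 18 thick, 24 wide along y, 30 high (overall height 70). Origin: centre of its underside, z up; at the start 12 above the bench, on the board.
- packer1: Plywood packer standing upright, one of four alike (about 40 g): plate 18 thick along its own x, 50 wide along its y, 40 high, with a grip tab on top, 18 thick, 24 wide along y, 30 high (overall height 70). Origin: centre of its underside, z up; at the start 12 above the bench, on the board.
- packer2: Plywood packer standing upright, one of four alike (about 40 g): plate 18 thick along its own x, 50 wide along its y, 40 high, with a grip tab on top, 18 thick, 24 wide along y, 30 high (overall height 70). Origin: centre of its underside, z up; at the start 12 above the bench, on the board.
- packer3: Plywood packer standing upright, one of four alike (about 40 g): plate 18 thick along its own x, 50 wide along its y, 40 high, with a grip tab on top, 18 thick, 24 wide along y, 30 high (overall height 70). Origin: centre of its underside, z up; at the start 12 above the bench, on the board.
- glue: Bystander: white glue bottle, diameter 52, height 120, standing; origin on its underside.
- jar: Bystander: closed brown glass jar, diameter 56, height 70, standing; origin on its underside.
- spool: Bystander: wooden thread spool, diameter 40, height 50, standing; origin on its underside.
Mind the look-alikes: they are no part of the job. What is shaped like the packer1 but turquoise is not meant.

How it is judged:
By the outcome, as a careful person would: the job done as asked, in the order asked, and still so for the second after the job is handed in, while the arm keeps its last pose, push and grip.
It also fails if it takes over 72 s, if anything falls off the work surface, if the arm or the gripper's body presses on something with over 40 N, if the wrist force passes 120 N, or if a joint passes its speed limit or range.

## Robot

A 7-joint arm with a two-finger parallel gripper is mounted at the origin on the work surface. World frame = base frame: x ahead of the robot, y to its left, z up, the work surface at z = 0. Lengths are in m, angles in rad, forces in N, time in s.
With the tool pointing down it reaches from about 0.35 to 0.9 m from the base axis. Payload 8.1 kg.
Tool frame: the origin (TCP) lies midway between the tips of the shut fingers; the grasp point (between the pads) lies 19 mm behind it; z points along the fingers, y is the line along which they close (so a half turn about z gives the same grasp; the last joint's range is limited). The gripper opens to 92 mm and grips with 3 to 60 N. Pads are 19 mm wide; open, the fingers measure 130 mm over their backs; the gripper's body (75 mm by 190 mm) begins 47 mm behind the grasp point.
Start: joints at [1.012, 0.434, 0.025, 1.573, -0.012, 1.134, -0.075], TCP at [0.275, -0.561, 0.227] pointing down, gripper open.
Joint ranges: [-2.62, 2.62], [-0.44, 2.09], [-1.27, 1.32], [0.08, 2.57], [-1.32, 4.46], [0.12, 2], [-2.74, 2.74]. Speed limits (rad/s): [2.22, 2.22, 3.01, 3.01, 3.14, 3.14, 3.14].

## Interface

Orientations are given as a rotation vector (axis times angle).
In Python, from cell import arm gives the robot as it stands.
- The arm moves only by the tool carry_out, never from a script. Its arguments are lists of equal length, an entry for each row: "claw": the finger opening in cm, from 0 to 9.18; "delta_pos": the shift along the tool's x, y, z in cm, a list of three; "angular": the turn, a rotation vector about the tool's x, y, z in rad, a list of three. In form: {"claw": [claw, ...], "delta_pos": [[dx, dy, dz], ...], "angular": [[ax, ay, az], ...]}. A call has 1 to 20 rows; each row shifts and turns the commanded pose from where the row before left it, along the tool's axes as they then stand; what a row does not reach is not made up. A row lasts 1/10 s, in which the tool goes at most 50 mm and 8.59 degrees, less where a joint would pass 70% of its speed; a pose out of reach is approached as far as the arm can. A call with a gripper value outside its range is refused whole. The fingers move at their own pace and stop on an object; "force" is the grip in N (left out, the last holds). Time passes only in rows, so rows that do not move let the fingers close. It gives the time, the measured TCP pose, the force, the opening and the grip force at its end, in the units of the state.
- arm.observe(): the state, without advancing time (a new reading comes with each control period).
- arm.get_image(name): name is "side" or "top" or "wrist"; returns a dict with "frame" (420x560x3 uint8, red, green, blue), "mtx" (3x3 intrinsics, pixels), "dist" ([k1, k2, p1, p2, k3] as OpenCV has them; the pictures are not rectified), "T" (4x4, takes a point from camera to world coordinates). Camera axes: x right, y down, z forward; pixel columns grow to the right and rows downward; lengths in m; the calibration is good to about 2 mm. A picture is of the moment at which its call begins. There is no depth.
- arm.sign_off(): hands the job in; it is judged then, once.
Trained networks look in a picture, given as the dict that the camera call returned (one of the last four; its "shot" number tells which), for a name from the list of things; names that differ only in an ending like _2 or _b are one class to them, and where a whole thing is asked for, a point or a joint stands for the part that bears it (a point fixed in the world has none). Each returns a list of dicts, best first, with "conf" (0 to 1); they miss things now and then, are a little off and sometimes report something else, mostly with a low value. They report only what shows in the picture. A call takes as long as a camera call. They do not tell look-alikes from the thing itself.
- arm.look_for(label, picture): "centre" ([column, row] as shares, 0 to 1, of the picture: columns of its width, rows of its height, amid what is visible of it).
- arm.trace(label, picture): "region" (420x560 bool, what is visible of it) and "centre" ([column, row] as shares, 0 to 1, of the picture: columns of its width, rows of its height, amid what is visible of it).
- arm.place_of(label, picture): "centre" ([column, row] as shares, 0 to 1, of the picture: columns of its width, rows of its height: a listed point, or the origin of a listed thing).
The state is a dict: "clock": time; "joints": joint angles; "dq": joint speeds; "joint_efforts": joint torques, N m; "position": TCP position; "ee_rot": TCP orientation; "force": force on the tool from outside, world axes, zero at the start; "ft_torque": the same for the moment, N m; "width": opening from 0.0 (shut) to 1.0 (fully open); "gripper_force": force on a finger pad.
Only numpy, scipy, OpenCV 4.12 (cv2) and the standard library are available. Lean on these libraries where they do the work, as an engineer would, in place of code of your own. Each camera call takes 0.05 s, during which the arm holds its last target. There are 200 camera calls.

## Working session

There is one attempt and no reset: what is moved stays moved. The work goes in short steps, Python scripts to look and compute and a tool call to move; the robot and the scene stay as the last step left them, time stands still between calls to the robot, and variables do not carry over. Pictures are saved under pics/ and viewed, at most 10 in all, crops included, and the job is handed in when it is done.

Besides the shell and the picture viewer there is one more tool, called as name(argument=value, ...), one argument or row to a line, values as JSON. carry_out: Moves the arm, as the interface text tells. Its arguments: {"type":"object","properties":{"claw":{"type":"array","items":{"type":"number"}},"delta_pos":{"type":"array","items":{"type":"array","items":{"type":"number"}}},"angular":{"type":"array","items":{"type":"array","items":{"type":"number"}}},"force":{"type":"number"}},"required":["claw","delta_pos","angular"]}

```bash
mkdir -p pics
cat > h.py <<'E'
import numpy as np, cv2
from cell import arm
from scipy.spatial.transform import Rotation as R
def ray(p,c):
    px=np.array([[[c[0]*560,c[1]*420]]],float)
    u=cv2.undistortPoints(px,p["mtx"],np.array(p["dist"]))[0,0]
    T=np.array(p["T"]); return T[:3,3],T[:3,:3]@np.array([u[0],u[1],1])
def onz(p,c,z):
    o,d=ray(p,c); return o+d*(z-o[2])/d[2]
def save(p,n,s=1): cv2.imwrite("pics/"+n,cv2.resize(p["frame"][:,:,::-1],None,fx=s,fy=s))
def proj(p,X):
    T=np.linalg.inv(np.array(p["T"])); r=cv2.Rodrigues(T[:3,:3])[0]
    return cv2.projectPoints(np.array(X,float).reshape(-1,3),r,T[:3,3],p["mtx"],np.array(p["dist"]))[0].reshape(-1,2)
E
python3 - <<'E'
from h import *
o=arm.observe(); print({k:np.round(v,3) for k,v in o.items()})
Z=dict(clamp=0,post_grip=.074,cheek_face=.012,blank=.012,stop=.012,board=0,packer0=.012,glue=0,jar=0,spool=0)
for n in ("top","side"):
    p=arm.get_image(n); save(p,n+"0.png",1.4 if n=="top" else 1.4)
    print(n,np.round(p["T"],3).tolist())
    for k,z in Z.items():
        for d in arm.place_of(k,p)[:6]:
            print(k,round(d["conf"],2),np.round(np.array(d["centre"])*[560,420],0),np.round(onz(p,d["centre"],z),4))
E
```

```text
{'clock': np.float64(0.0), 'joints': array([ 1.012,  0.435,  0.025,  1.574, -0.012,  1.134, -0.075]), 'dq': array([-0.002, -0.001, -0.001,  0.   , -0.   ,  0.001, -0.   ]), 'joint_efforts': array([-1.0000e-03, -6.6786e+01,  9.8500e-01, -3.1447e+01, -6.1000e-02,
        4.3000e-02,  0.0000e+00]), 'position': array([ 0.275, -0.561,  0.226]), 'ee_rot': array([-3.059e+00, -7.090e-01,  1.000e-03]), 'force': array([-0.654,  0.437,  0.092]), 'ft_torque': array([ 0.026,  0.01 , -0.045]), 'gripper_force': np.float64(0.0), 'width': np.float64(0.996)}
top [[-0.018, -0.992, 0.128, 0.393], [-0.999, 0.014, -0.032, 0.03], [0.03, -0.129, -0.991, 1.069], [0.0, 0.0, 0.0, 1.0]]
clamp 0.72 [332. 215.] [ 0.5344 -0.1535  0.    ]
clamp 0.37 [185. 228.] [0.5059 0.2456 0.    ]
post_grip 0.53 [418. 222.] [ 0.5034 -0.3614  0.074 ]
cheek_face 0.89 [328. 233.] [ 0.4848 -0.139   0.012 ]
blank 0.73 [334. 203.] [ 0.5667 -0.1582  0.012 ]
blank 0.32 [328. 240.] [ 0.4663 -0.1385  0.012 ]
stop 0.89 [334. 193.] [ 0.5935 -0.1605  0.012 ]
stop 0.56 [331. 241.] [ 0.4635 -0.1455  0.012 ]
board 0.69 [200. 217.] [0.5353 0.204
[... 620 characters left out ...]
0.849], [0.0, 0.0, 0.0, 1.0]]
clamp 0.65 [269. 291.] [0.5303 0.2109 0.    ]
clamp 0.62 [283. 184.] [ 0.5312 -0.1501  0.    ]
post_grip 0.8 [308. 171.] [ 0.4596 -0.1365  0.074 ]
blank 0.46 [271. 181.] [ 0.5662 -0.148   0.012 ]
stop 0.67 [262. 176.] [ 0.5968 -0.1673  0.012 ]
board 0.94 [269. 289.] [0.5317 0.2051 0.    ]
packer0 0.83 [333. 356.] [0.3767 0.3603 0.012 ]
packer0 0.71 [278. 303.] [0.5055 0.2477 0.012 ]
packer0 0.67 [253. 270.] [0.576  0.1614 0.012 ]
packer0 0.58 [283. 271.] [0.5028 0.1595 0.012 ]
packer0 0.48 [251. 294.] [0.5692 0.2296 0.012 ]
glue 0.79 [296. 136.] [ 0.511  -0.3829  0.    ]
jar 0.73 [273. 136.] [ 0.5864 -0.3751  0.    ]
spool 0.78 [286. 376.] [0.4715 0.4062 0.    ]
```

View pics/top0.png

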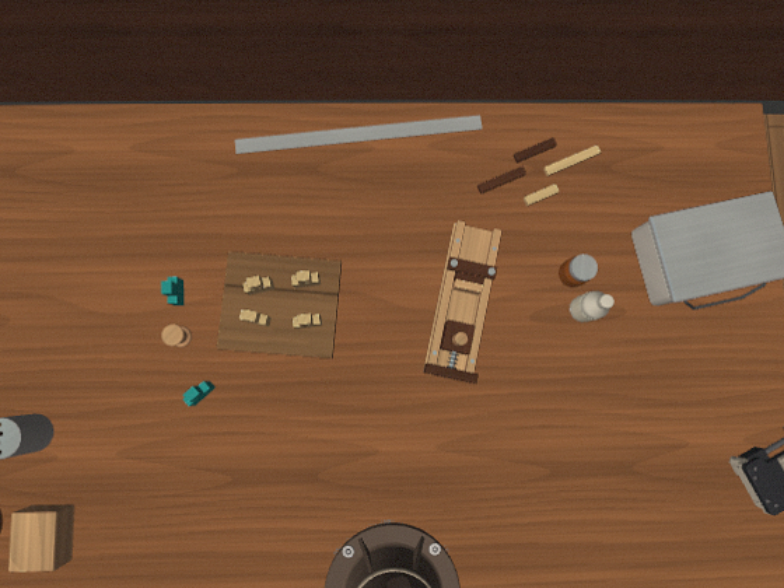

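View pics/side0.png

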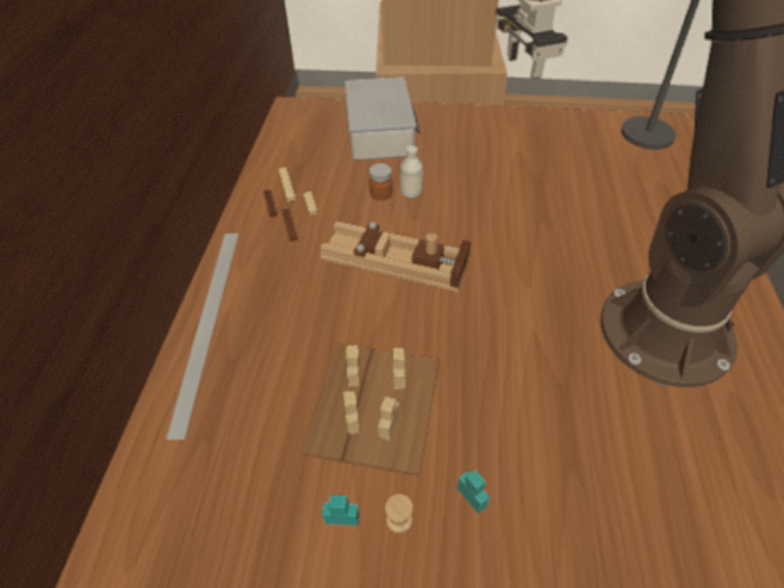

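The top view shows four tan packers on the board (around 230–320, 270–325 px), long axis about world y. The clamp is at (460, 300) with its cheek towards the robot, and turquoise decoys lie on the left. The side view agrees. I'll look at the clamp from close by next.

```bash
cat >> h.py <<'E'
def plan(tgt,yaw=None,step=4.0,T=None):
    """print rows (tool-frame cm / rad) from current pose to tgt; yaw = world angle (deg) of tool x"""
    if T is None:
        o=arm.observe(); q=R.from_rotvec(o["ee_rot"]); p=np.array(o["position"])
    else: p,q=T
    M=q.as_matrix()
    goal=q if yaw is None else R.from_matrix([[np.cos(np.radians(yaw)),np.sin(np.radians(yaw)),0],[np.sin(np.radians(yaw)),-np.cos(np.radians(yaw)),0],[0,0,-1]])
    w=(q.inv()*goal).as_rotvec(); d=M.T@(np.array(tgt)-p)*100
    print("at",p.round(4),"yaw",np.degrees(np.arctan2(M[1,0],M[0,0])).round(2),"tilt",np.degrees(np.arccos(-M[2,2])).round(2),"delta",d.round(2),"n",int(np.ceil(np.linalg.norm(d)/step)),"turn",w.round(3), "n",int(np.ceil(np.linalg.norm(w)/.14)))
E
python3 -c "
from h import *
plan([.46,-.14,.30],-11)"
```

```text
at [ 0.2751 -0.5612  0.2268] yaw 26.11 tilt 0.01 delta [ 35.14 -29.69  -7.33] n 12 turn [ 0.    -0.     0.648] n 5
```

carry_out(
  claw=[5,5,5,5,5,5,5,5,5,5,5,5,5,5,5,5,5,5],
  delta_pos=[
    [2.93,-2.47,-0.61],
    [2.93,-2.47,-0.61],
    [2.93,-2.47,-0.61],
    [2.93,-2.47,-0.61],
    [2.93,-2.47,-0.61],
    [2.93,-2.47,-0.61],
    [2.93,-2.47,-0.61],
    [2.93,-2.47,-0.61],
    [2.93,-2.47,-0.61],
    [2.93,-2.47,-0.61],
    [2.93,-2.47,-0.61],
    [2.93,-2.47,-0.61],
    [0,0,0],
    [0,0,0],
    [0,0,0],
    [0,0,0],
    [0,0,0],
    [0,0,0],
  ],
  angular=[
    [0,0,0],
    [0,0,0],
    [0,0,0],
    [0,0,0],
    [0,0,0],
    [0,0,0],
    [0,0,0],
    [0,0,0],
    [0,0,0],
    [0,0,0],
    [0,0,0],
    [0,0,0],
    [0,0,0.13],
    [0,0,0.13],
    [0,0,0.13],
    [0,0,0.13],
    [0,0,0.13],
    [0,0,0],
  ],
)

```text
clock: 2.9
position: [0.4604, -0.1403, 0.3]
ee_rot: [3.126, -0.308, 0.0]
force: [-0.8, -0.2, -0.5]
width: 0.544
gripper_force: 0.0
```

```bash
cat > m.py <<'E'
from h import *
import sys
o=arm.observe(); print(np.round(o["clock"],2),np.round(o["joints"],2),o["width"])
plan(o["position"],0)
Z=dict(clamp=0,post_grip=.074,cheek_face=.012,blank=.012,stop=.012) if sys.argv[1]=="c" else dict(board=0,packer0=.012)
p=arm.get_image("wrist"); save(p,sys.argv[2],1.4); print(np.round(p["T"],3).tolist())
for k,z in Z.items():
    for d in arm.place_of(k,p)[:6]:
        print(k,round(d["conf"],2),np.round(np.array(d["centre"])*[560,420],0),np.round(onz(p,d["centre"],z),4))
E
python3 m.py c w1.png
```

```text
2.9 [ 0.33  0.15 -0.17  1.78  0.03  1.21 -1.61] 0.5444329756951912
at [ 0.4604 -0.1403  0.3   ] yaw -11.25 tilt 0.01 delta [0. 0. 0.] n 0 turn [ 0.    -0.    -0.196] n 2
[[-0.195, -0.946, -0.258, 0.53], [-0.981, 0.188, 0.052, -0.155], [-0.001, 0.263, -0.965, 0.458], [0.0, 0.0, 0.0, 1.0]]
clamp 0.82 [269. 103.] [ 0.5358 -0.1457  0.    ]
post_grip 0.55 [266. 181.] [ 0.457  -0.1283  0.074 ]
cheek_face 0.94 [270. 145.] [ 0.487  -0.1374  0.012 ]
cheek_face 0.23 [271.  76.] [ 0.5659 -0.1548  0.012 ]
blank 0.88 [272.  77.] [ 0.5637 -0.1549  0.012 ]
stop 0.95 [273.  51.] [ 0.5926 -0.1617  0.012 ]
stop 0.39 [447.  27.] [ 0.5841 -0.3653  0.012 ]
```

View pics/w1.png

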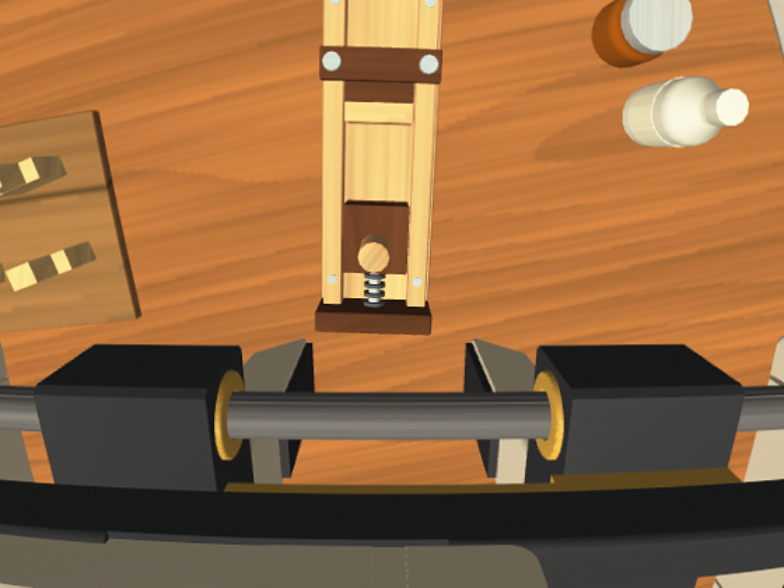

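The wrist view shows the clamp near-vertical: post at (374, 257), cheek front edge at row ~202, blank at rows 82–123, stop at rows 47–82. I'll zoom in on the gap to find the edges.

Run:
```python
from h import *
p=arm.get_image("wrist")
cv2.imwrite("pics/z1.png",cv2.resize(p["frame"][20:220,200:340,::-1],None,fx=4,fy=3,interpolation=cv2.INTER_CUBIC))
print(p["frame"][40:160,268].astype(int).sum(1).tolist())
for n in("blank","stop","post_grip","cheek"):
    for d in arm.trace(n,p)[:1]:
        r,c=np.nonzero(d["region"]); print(n,d["conf"],r.min(),r.max(),c.min(),c.max())
def at(c,r,z): return onz(p,[c/560,r/420],z)
for r in (58,73,88,144): print(r,[at(268.6,r,z).round(4) for z in(.012,.05,.052)])
```

```text
[213, 208, 203, 205, 218, 221, 223, 226, 222, 224, 218, 213, 213, 212, 214, 216, 203, 134, 172, 217, 211, 215, 214, 220, 218, 221, 224, 233, 227, 229, 224, 211, 222, 620, 623, 611, 609, 605, 604, 604, 606, 613, 620, 620, 619, 625, 600, 431, 417, 567, 586, 583, 583, 582, 582, 582, 581, 583, 582, 583, 582, 582, 587, 586, 585, 587, 585, 584, 587, 585, 585, 589, 588, 587, 590, 589, 589, 590, 591, 590, 590, 590, 590, 591, 591, 591, 593, 595, 594, 593, 595, 594, 595, 595, 595, 593, 593, 595, 598, 597, 600, 604, 624, 306, 72, 85, 98, 226, 232, 226, 228, 225, 226, 227, 226, 230, 226, 225, 226, 225]
blank 0.91 58 89 247 296
stop 0.66 32 60 229 316
post_grip 0.89 143 195 245 292
cheek 0.78 142 195 245 292
58 [array([ 0.5857, -0.1552,  0.012 ]), array([ 0.581 , -0.1552,  0.05  ]), array([ 0.5807, -0.1552,  0.052 ])]
73 [array([ 0.5693, -0.1519,  0.012 ]), array([ 0.566 , -0.1522,  0.05  ]), array([ 0.5658, -0.1522,  0.052 ])]
88 [array([ 0.5528, -0.1486,  0.012 ]), array([ 0.5509, -0.1492,  0.05  ]), array([ 0.5508, -0.1492,  0.052 ])]
144 [array([ 0.4891, -0.1359,  0.012 ]), array([ 0.4926, -0.1375,  0.05  ]), array([ 0.4927, -0.1376,  0.052 ])]
```

View pics/z1.png

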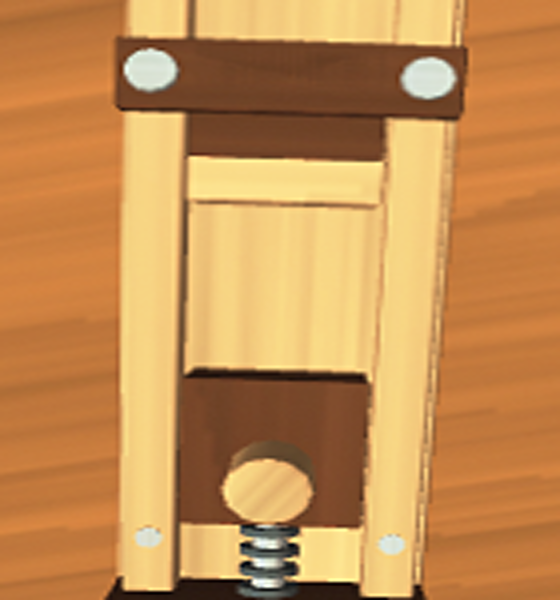

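Run:
```python
from h import *
p=arm.get_image("wrist")
at=lambda x,y,z: onz(p,[(200+x/4)/560,(20+y/3)/420],z)[:2]
L=[at(187,115,.034),at(178,590,.034)]; Rr=[at(387,120,.034),at(361,595,.034)]
S=[at(150,70,.05),at(428,78,.05)]
for a in(L,Rr): d=a[0]-a[1]; print(np.round(a,4),np.degrees(np.arctan2(d[1],d[0])))
m=[(L[i]+Rr[i])/2 for i in(0,1)]; d=m[0]-m[1]; print("mid",m,np.degrees(np.arctan2(d[1],d[0])),np.linalg.norm(L[0]-Rr[0]))
d=S[0]-S[1];print(S,np.degrees(np.arctan2(-d[0],d[1])))
print(onz(p,[(200+268/4)/560,(20+490/3)/420],.092))
plan([.47,.18,.30],0)
```

```text
[[ 0.5873 -0.132 ]
 [ 0.4119 -0.0914]] -13.030811102988064
[[ 0.575  -0.185 ]
 [ 0.3993 -0.1448]] -12.900790460379664
mid [array([ 0.58112929, -0.15849684]), array([ 0.40561307, -0.11808618])] -12.965761213710596 0.05448886409559956
[array([ 0.60184448, -0.12649799]), array([ 0.58517669, -0.19700719])] -13.300094122339184
[ 0.45803451 -0.12998427  0.092     ]
at [ 0.4604 -0.1403  0.2999] yaw -11.11 tilt 0.0 delta [-5.230e+00 -3.162e+01 -1.000e-02] n 9 turn [ 0.    -0.    -0.194] n 2
```

carry_out(
  claw=[5,5,5,5,5,5,5,5,5,5,5,5],
  delta_pos=[
    [-0.58,-3.5,0],
    [-0.58,-3.5,0],
    [-0.58,-3.5,0],
    [-0.58,-3.5,0],
    [-0.58,-3.5,0],
    [-0.58,-3.5,0],
    [-0.58,-3.5,0],
    [-0.58,-3.5,0],
    [-0.58,-3.5,0],
    [0,0,0],
    [0,0,0],
    [0,0,0],
  ],
  angular=[
    [0,0,0],
    [0,0,0],
    [0,0,0],
    [0,0,0],
    [0,0,0],
    [0,0,0],
    [0,0,0],
    [0,0,0],
    [0,0,0],
    [0,0,-0.097],
    [0,0,-0.097],
    [0,0,0],
  ],
)

```text
clock: 4.7
position: [0.4699, 0.1791, 0.2998]
ee_rot: [3.142, 0.003, -0.0]
force: [0.2, -0.4, -0.3]
width: 0.541
gripper_force: 0.0
```

```bash
python3 m.py b w2.png
python3 - <<'E'
from h import *
p=arm.get_image("wrist")
for d in arm.trace("packer0",p)[:8]:
    r,c=np.nonzero(d["region"]); print(round(d["conf"],2),np.round(np.array(d["centre"])*[560,420]),r.min(),r.max(),c.min(),c.max())
E
```

```text
4.7 [-0.1   0.22 -0.44  1.72  0.1   1.23 -2.14] 0.5406703756933906
at [0.4699 0.1791 0.2998] yaw 0.11 tilt 0.02 delta [0. 0. 0.] n 0 turn [0.    0.    0.002] n 1
[[0.002, -0.965, -0.263, 0.541], [-1.0, -0.002, 0.0, 0.178], [-0.001, 0.263, -0.965, 0.457], [0.0, 0.0, 0.0, 1.0]]
board 0.94 [258. 111.] [0.5353 0.2024 0.    ]
packer0 0.96 [225.  81.] [0.57   0.2394 0.012 ]
packer0 0.78 [304. 146.] [0.4946 0.1467 0.012 ]
packer0 0.68 [299.  77.] [0.5746 0.1531 0.012 ]
packer0 0.65 [145. 241.] [0.3729 0.3506 0.012 ]
packer0 0.61 [221. 136.] [0.506  0.2461 0.012 ]
packer0 0.21 [109. 162.] [0.4762 0.3872 0.012 ]
0.94 [85. 95.] 71 116 58 104
0.81 [216. 139.] 127 153 192 241
0.7 [300.  75.] 60 85 277 325
0.62 [305. 147.] 134 159 280 326
0.62 [149. 239.] 227 245 139 163
0.57 [219.  80.] 69 97 193 244
```

View pics/w2.png

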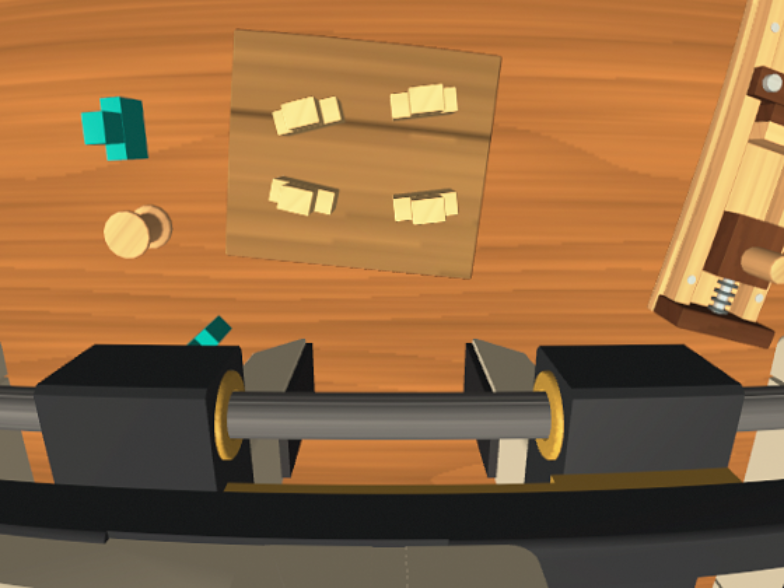

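The packers stand on the board at (305, 112), (423, 100), (302, 196) and (426, 207) in the scaled picture. I'll fit poses to their bright top faces.

```bash
cat >> h.py <<'E'
from scipy.optimize import differential_evolution
def fitpacker(p,x0,z0=.012,S=4):
    f=p["frame"].astype(float); c=proj(p,[[x0[0],x0[1],z0+.05]])[0].astype(int); h=45
    r0,c0=max(c[1]-h,0),max(c[0]-h,0); sub=f[r0:c[1]+h,c0:c[0]+h].sum(2)
    m=cv2.resize((sub>560).astype(np.uint8)*255,None,fx=S,fy=S,interpolation=cv2.INTER_LINEAR)>127
    def box(x,y,a,wx,wy,z):
        q=np.array([[-1,-1],[1,-1],[1,1],[-1,1]])*[wx/2,wy/2]; ca,sa=np.cos(a),np.sin(a)
        q=q@np.array([[ca,sa],[-sa,ca]])+[x,y]
        return ((proj(p,np.c_[q,np.full(4,z)])-[c0,r0]+.5)*S).astype(np.int32)
    def ren(v):
        g=np.zeros(m.shape,np.uint8)
        t=box(*v,.018,.024,z0+.07)
        cv2.fillConvexPoly(g,box(*v,.018,.05,z0+.04),1)
        cv2.fillConvexPoly(g,cv2.convexHull(np.r_[t,box(*v,.018,.024,z0+.04)]),0); cv2.fillConvexPoly(g,t,1)
        return g>0
    def cost(v):
        g=ren(v); return -(g&m).sum()/max((g|m).sum(),1)
    r=differential_evolution(cost,[(x0[0]-.015,x0[0]+.015),(x0[1]-.015,x0[1]+.015),(-.6,.6)],seed=1,maxiter=60,popsize=12,tol=1e-4)
    return r.x[:2].round(4),np.degrees(r.x[2]).round(1),round(-r.fun,2)
E
python3 - <<'E'
from h import *
p=arm.get_image("wrist")
for x in([.4946,.1467],[.5746,.1531],[.57,.2394],[.503,.2461]): print(fitpacker(p,x))
E
```

```text
(array([0.4977, 0.1497]), np.float64(6.7), np.float64(0.9))
(array([0.5757, 0.1522]), np.float64(7.0), np.float64(0.89))
(array([0.5662, 0.2413]), np.float64(12.1), np.float64(0.9))
(array([0.505 , 0.2472]), np.float64(-12.6), np.float64(0.88))
```

```bash
python3 -c "
from h import *
plan([.4977,.1497,.13],6.7)"
```

```text
at [0.47   0.1786 0.3   ] yaw -0.12 tilt 0.01 delta [ 2.77  2.88 17.  ] n 5 turn [ 0.    -0.    -0.119] n 1
```

carry_out(
  claw=[5,5,5,5,5,5,5,5,5,5],
  delta_pos=[
    [0.55,0.58,3.4],
    [0.55,0.58,3.4],
    [0.55,0.58,3.4],
    [0.55,0.58,3.4],
    [0.57,0.56,3.4],
    [0,0,0],
    [0,0,2.5],
    [0,0,2.5],
    [0,0,2.4],
    [0,0,0],
  ],
  angular=[
    [0,0,0],
    [0,0,0],
    [0,0,0],
    [0,0,0],
    [0,0,0],
    [0,0,-0.119],
    [0,0,0],
    [0,0,0],
    [0,0,0],
    [0,0,0],
  ],
)

```text
clock: 6.0
position: [0.4965, 0.1496, 0.0539]
ee_rot: [3.136, 0.185, -0.005]
force: [0.4, 0.0, 0.4]
width: 0.541
gripper_force: 0.0
```

carry_out(
  claw=[1.5,1.5,1.5,1.5,1.5,1.5],
  delta_pos=[
    [0,0,0],
    [0,0,0],
    [0,0,0],
    [0,0,0],
    [0,0,0],
    [0,0,0],
  ],
  angular=[
    [0,0,0],
    [0,0,0],
    [0,0,0],
    [0,0,0],
    [0,0,0],
    [0,0,0],
  ],
  force=20,
)

```text
clock: 6.6
position: [0.4982, 0.1502, 0.0566]
ee_rot: [-3.136, -0.186, -0.002]
force: [-0.8, 0.6, 6.3]
width: 0.261
gripper_force: 20.0
```

Run:
```python
from h import *
o=arm.observe(); q=R.from_rotvec(o["ee_rot"]); print(np.array(o["position"]).round(4),o["width"]*9.18)
u=np.array([.9744,-.2249]); F=np.array([.490,-.1376])
t=F+.052*u; print(t)
p=np.array(o["position"])+[0,0,.10]
plan([*t,.16],-13,T=(p,q))
```

```text
[0.4982 0.1502 0.0566] 2.3993045239917046
[ 0.5406688 -0.1492948]
at [0.4982 0.1502 0.1566] yaw 6.8 tilt 0.07 delta [ 0.68 30.24 -0.34] n 8 turn [-0.    -0.001  0.346] n 3
```

carry_out(
  claw=[1.5,1.5,1.5,1.5,1.5,1.5,1.5,1.5,1.5,1.5,1.5,1.5,1.5,1.5,1.5,1.5],
  delta_pos=[
    [0,0,-2],
    [0,0,-4],
    [0,0,-4],
    [0.085,3.78,0],
    [0.085,3.78,0],
    [0.085,3.78,0],
    [0.085,3.78,0],
    [0.085,3.78,0],
    [0.085,3.78,0],
    [0.085,3.78,0],
    [0.085,3.78,0],
    [0,0,0],
    [0,0,0],
    [0,0,0],
    [0,0,0],
    [0,0,0],
  ],
  angular=[
    [0,0,0],
    [0,0,0],
    [0,0,0],
    [0,0,0],
    [0,0,0],
    [0,0,0],
    [0,0,0],
    [0,0,0],
    [0,0,0],
    [0,0,0],
    [0,0,0],
    [0,0,0.115],
    [0,0,0.115],
    [0,0,0.115],
    [0,0,0],
    [0,0,0],
  ],
)

```text
clock: 8.2
position: [0.5401, -0.1493, 0.1559]
ee_rot: [3.122, -0.349, -0.0]
force: [0.1, -0.2, 0.4]
width: 0.261
gripper_force: 20.0
```

Run:
```python
from h import *
plan([.5407,-.1493,.09],-13)
p=arm.get_image("wrist"); save(p,"w3.png",1.4)
```

```text
at [ 0.5401 -0.1493  0.1559] yaw -12.76 tilt 0.02 delta [ 0.06 -0.02  6.59] n 2 turn [0.    0.    0.004] n 1
```

View pics/w3.png

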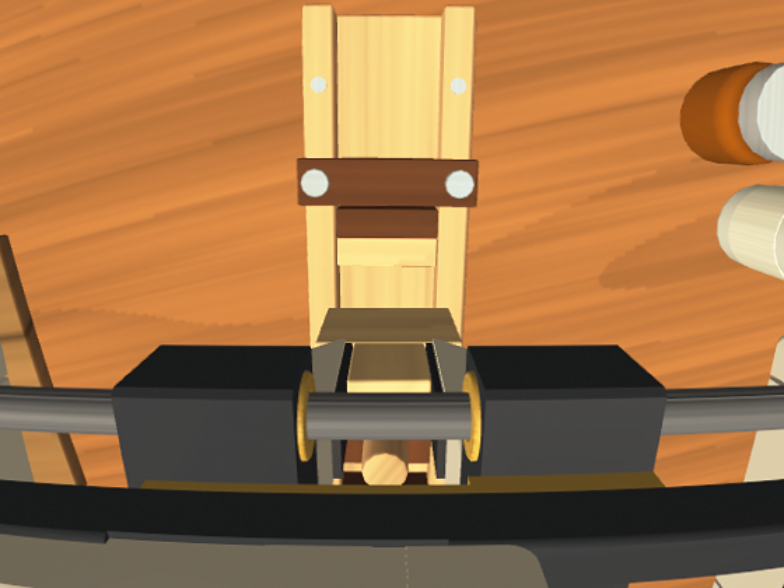

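The packer is held square and centred between the rails (channel at columns 337–437). I'll lower it.

carry_out(
  claw=[1.5,1.5,1.5,1.5,1.5,1.5,1.5,1.5],
  delta_pos=[
    [-0.1,0,2],
    [0,0,2.5],
    [0,0,2],
    [0,0,1.2],
    [0,0,0.8],
    [0,0,0.6],
    [0,0,0.6],
    [0,0,0],
  ],
  angular=[
    [0,0,0],
    [0,0,0],
    [0,0,0],
    [0,0,0],
    [0,0,0],
    [0,0,0],
    [0,0,0],
    [0,0,0],
  ],
)

```text
clock: 9.05
position: [0.5392, -0.1493, 0.0586]
ee_rot: [3.121, -0.354, -0.0]
force: [-0.9, 0.5, -0.7]
width: 0.259
gripper_force: 20.0
```

carry_out(
  claw=[1.5,1.5,4,4,4,4,4,4,4],
  delta_pos=[
    [0,0,0.15],
    [0,0,0],
    [0,0,0],
    [0,0,0],
    [0,0,0],
    [0,0,-2],
    [0,0,-4],
    [0,0,-4],
    [0,0,0],
  ],
  angular=[
    [0,0,0],
    [0,0,0],
    [0,0,0],
    [0,0,0],
    [0,0,0],
    [0,0,0],
    [0,0,0],
    [0,0,0],
    [0,0,0],
  ],
)

```text
clock: 9.95
position: [0.5426, -0.1496, 0.1628]
ee_rot: [3.121, -0.355, 0.014]
force: [-0.2, -0.4, 0.4]
width: 0.433
gripper_force: 0.0
```

Run:
```python
from h import *
plan([.5757,.1522,.16],7.0)
p=arm.get_image("side"); print(fitpacker(p,[.5392,-.1493]))
```

```text
at [ 0.5426 -0.1496  0.1628] yaw -12.97 tilt 0.52 delta [ -3.55 -30.16   0.25] n 8 turn [ 0.001 -0.009 -0.349] n 3
(array([ 0.5447, -0.1481]), np.float64(6.3), np.float64(-0.0))
```

carry_out(
  claw=[5,5,5,5,5,5,5,5,5,5,5,5,5],
  delta_pos=[
    [-0.44,-3.77,0],
    [-0.44,-3.77,0],
    [-0.44,-3.77,0],
    [-0.44,-3.77,0],
    [-0.44,-3.77,0],
    [-0.44,-3.77,0],
    [-0.44,-3.77,0],
    [-0.44,-3.77,0],
    [0,0,0],
    [0,0,0],
    [0,0,0],
    [0,0,0],
    [0,0,0],
  ],
  angular=[
    [0,0,0],
    [0,0,0],
    [0,0,0],
    [0,0,0],
    [0,0,0],
    [0,0,0],
    [0,0,0],
    [0,0,0],
    [0,0,-0.116],
    [0,0,-0.116],
    [0,0,-0.116],
    [0,0,0],
    [0,0,0],
  ],
)

```text
clock: 11.3
position: [0.5722, 0.1523, 0.1565]
ee_rot: [3.136, 0.185, -0.002]
force: [0.0, 0.1, 0.2]
width: 0.541
gripper_force: 0.0
```

Run:
```python
from h import *
plan([.5757,.1522,.0566],7.0)
```

```text
at [0.5722 0.1523 0.1565] yaw 6.77 tilt 0.08 delta [0.36 0.05 9.99] n 3 turn [ 0.     0.001 -0.004] n 1
```

carry_out(
  claw=[5,5,5,5,5,5,1.5,1.5,1.5,1.5,1.5,1.5],
  delta_pos=[
    [0.35,0.05,1],
    [0,0,3],
    [0,0,3],
    [0,0,2],
    [0,0,1],
    [0,0,0],
    [0,0,0],
    [0,0,0],
    [0,0,0],
    [0,0,0],
    [0,0,0],
    [0,0,0],
  ],
  angular=[
    [0,0,0],
    [0,0,0],
    [0,0,0],
    [0,0,0],
    [0,0,0],
    [0,0,0],
    [0,0,0],
    [0,0,0],
    [0,0,0],
    [0,0,0],
    [0,0,0],
    [0,0,0],
  ],
)

```text
clock: 12.5
position: [0.5767, 0.1527, 0.0581]
ee_rot: [-3.136, -0.191, -0.002]
force: [0.3, -0.4, 5.8]
width: 0.259
gripper_force: 20.0
```

Run:
```python
from h import *
o=arm.observe(); q=R.from_rotvec(o["ee_rot"]); print(np.array(o["position"]).round(4),o["width"]*9.18)
u=np.array([.9744,-.2249]); F=np.array([.490,-.1376])
t=F+.028*u; print(t)
plan([*t,.16],-13,T=(np.array(o["position"])+[0,0,.10],q))
```

```text
[0.5767 0.1527 0.0581] 2.3818255883955883
[ 0.5172832 -0.1438972]
at [0.5767 0.1527 0.1581] yaw 6.97 tilt 0.07 delta [-9.49 28.72 -0.21] n 8 turn [-0.    -0.001  0.349] n 3
```

carry_out(
  claw=[1.5,1.5,1.5,1.5,1.5,1.5,1.5,1.5,1.5,1.5,1.5,1.5,1.5,1.5,1.5,1.5],
  delta_pos=[
    [0,0,-2],
    [0,0,-4],
    [0,0,-4],
    [-1.19,3.59,0],
    [-1.19,3.59,0],
    [-1.19,3.59,0],
    [-1.19,3.59,0],
    [-1.19,3.59,0],
    [-1.19,3.59,0],
    [-1.19,3.59,0],
    [-1.19,3.59,0],
    [0,0,0],
    [0,0,0],
    [0,0,0],
    [0,0,0],
    [0,0,0],
  ],
  angular=[
    [0,0,0],
    [0,0,0],
    [0,0,0],
    [0,0,0],
    [0,0,0],
    [0,0,0],
    [0,0,0],
    [0,0,0],
    [0,0,0],
    [0,0,0],
    [0,0,0],
    [0,0,0.116],
    [0,0,0.116],
    [0,0,0.116],
    [0,0,0],
    [0,0,0],
  ],
)

```text
clock: 14.1
position: [0.5164, -0.144, 0.1573]
ee_rot: [3.122, -0.349, -0.001]
force: [-0.3, -0.2, -0.6]
width: 0.261
gripper_force: 20.0
```

Run:
```python
from h import *
plan([.5173,-.1439,.0575],-13)
p=arm.get_image("wrist"); save(p,"w4.png",1.4); print(fitpacker(p,[.5392,-.1493]))
```

```text
at [ 0.5164 -0.144   0.1573] yaw -12.75 tilt 0.02 delta [ 0.09 -0.03  9.98] n 3 turn [0.    0.    0.004] n 1
(array([ 0.5385, -0.1495]), np.float64(-12.7), np.float64(0.28))
```

View pics/w4.png

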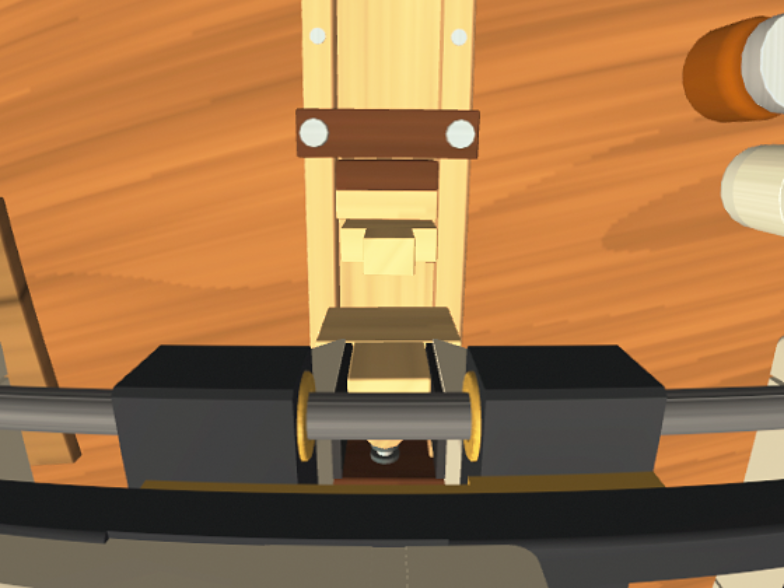

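Packer 1 stands upright against the channel sides, tab at (389, 255), just short of the blank. The second is aligned, so I'll lower it.

carry_out(
  claw=[1.5,1.5,1.5,1.5,1.5,1.5,1.5,1.5],
  delta_pos=[
    [0.05,0,2],
    [0,0,2.5],
    [0,0,2],
    [0,0,1.2],
    [0,0,0.8],
    [0,0,0.6],
    [0,0,0.6],
    [0,0,0],
  ],
  angular=[
    [0,0,0],
    [0,0,0],
    [0,0,0],
    [0,0,0],
    [0,0,0],
    [0,0,0],
    [0,0,0],
    [0,0,0],
  ],
)

```text
clock: 14.95
position: [0.5169, -0.1442, 0.0602]
ee_rot: [-3.122, 0.354, 0.0]
force: [0.2, -0.5, -0.0]
width: 0.264
gripper_force: 20.0
```

carry_out(
  claw=[1.5,1.5,4,4,4,4,4,4,4,5,5,5],
  delta_pos=[
    [0,0,0.25],
    [0,0,0],
    [0,0,0],
    [0,0,0],
    [0,0,0],
    [0,0,-2],
    [0,0,-4],
    [0,0,-4],
    [-2,0,0],
    [-2,0,0],
    [-2,0,0],
    [0,0,0],
  ],
  angular=[
    [0,0,0],
    [0,0,0],
    [0,0,0],
    [0,0,0],
    [0,0,0],
    [0,0,0],
    [0,0,0],
    [0,0,0],
    [0,0,0],
    [0,0,0],
    [0,0,0],
    [0,0,0],
  ],
)

```text
clock: 16.15
position: [0.456, -0.1304, 0.158]
ee_rot: [3.121, -0.355, -0.003]
force: [1.6, -0.1, -0.1]
width: 0.542
gripper_force: 0.0
```

Run:
```python
from h import *
plan([.4574,-.1301,.058],-13)
p=arm.get_image("wrist"); save(p,"w5.png",1.4)
```

```text
at [ 0.456  -0.1304  0.158 ] yaw -12.96 tilt 0.1 delta [ 0.14 -0.07 10.  ] n 3 turn [0.001 0.002 0.001] n 1
```

View pics/w5.png

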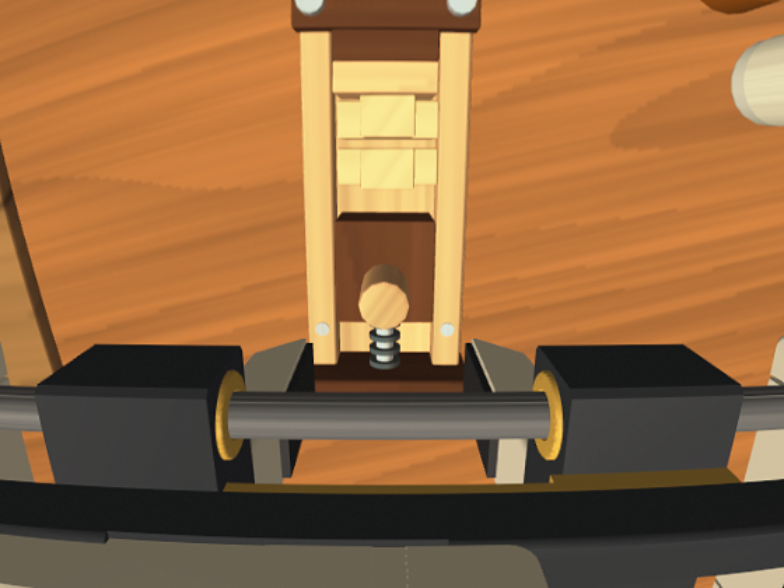

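Both packers stand upright in the gap (tabs at (387, 115) and (387, 168)), clear of the blank and the cheek. The post is at (384, 305). I'll go down and grip it.

carry_out(
  claw=[5,5,5,5,5,5,1.5,1.5,1.5,1.5,1.5,1.5],
  delta_pos=[
    [0.14,-0.05,1],
    [0,0,3],
    [0,0,3],
    [0,0,2],
    [0,0,0.9],
    [0,0,0],
    [0,0,0],
    [0,0,0],
    [0,0,0],
    [0,0,0],
    [0,0,0],
    [0,0,0],
  ],
  angular=[
    [0,0,0],
    [0,0,0],
    [0,0,0],
    [0,0,0],
    [0,0,0],
    [0,0,0],
    [0,0,0],
    [0,0,0],
    [0,0,0],
    [0,0,0],
    [0,0,0],
    [0,0,0],
  ],
  force=60,
)

```text
clock: 17.4
position: [0.461, -0.1294, 0.0597]
ee_rot: [-3.121, 0.353, -0.003]
force: [0.2, 5.2, 2.8]
width: 0.251
gripper_force: 60.0
```

carry_out(
  claw=[1.5,1.5,1.5,1.5,1.5,1.5,1.5],
  delta_pos=[
    [0.4,0,0],
    [0.5,0,0],
    [0.5,0,0],
    [0.5,0,0],
    [0.4,0,0],
    [0.2,0,0],
    [0,0,0],
  ],
  angular=[
    [0,0,0],
    [0,0,0],
    [0,0,0],
    [0,0,0],
    [0,0,0],
    [0,0,0],
    [0,0,0],
  ],
)

```text
clock: 18.1
position: [0.4841, -0.1349, 0.0597]
ee_rot: [-3.121, 0.353, 0.001]
force: [-5.0, 5.9, 9.7]
width: 0.248
gripper_force: 60.0
```

carry_out(
  claw=[1.5,1.5,1.5],
  delta_pos=[
    [0.2,0,0],
    [0.1,0,0],
    [0,0,0],
  ],
  angular=[
    [0,0,0],
    [0,0,0],
    [0,0,0],
  ],
)

```text
clock: 18.4
position: [0.4867, -0.1355, 0.0597]
ee_rot: [-3.121, 0.353, 0.002]
force: [-5.2, 6.9, 11.0]
width: 0.254
gripper_force: 60.0
```

carry_out(
  claw=[1.5,1.5,1.5],
  delta_pos=[
    [0.1,0,0],
    [0.1,0,0],
    [0,0,0],
  ],
  angular=[
    [0,0,0],
    [0,0,0],
    [0,0,0],
  ],
)

```text
clock: 18.7
position: [0.4882, -0.1358, 0.0596]
ee_rot: [-3.121, 0.353, 0.003]
force: [-6.3, 6.6, 12.2]
width: 0.253
gripper_force: 60.0
```

Run:
```python
from h import *
p=arm.get_image("top"); q=arm.get_image("side")
a=cv2.resize(p["frame"][150:280,300:370],None,fx=5.5,fy=4.5,interpolation=cv2.INTER_CUBIC)
b=cv2.resize(q["frame"][145:215,220:340],(415,585),interpolation=cv2.INTER_CUBIC)
cv2.imwrite("pics/t6.png",np.hstack([a[:585],b])[:,:,::-1]); print(arm.observe()["position"])
```

```text
[ 0.48821918 -0.13582318  0.05964629]
```

View pics/t6.png

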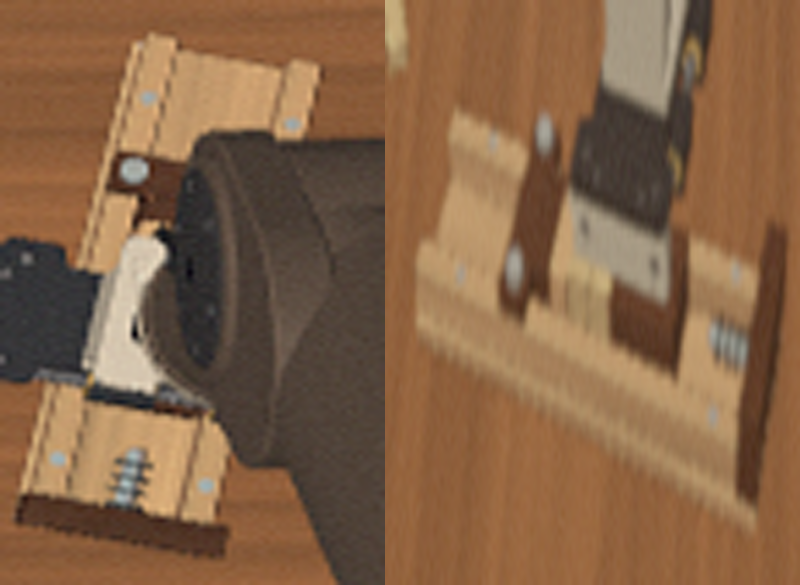

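carry_out(
  claw=[1.5,1.5],
  delta_pos=[
    [0.1,0,0],
    [0,0,0],
  ],
  angular=[
    [0,0,0],
    [0,0,0],
  ],
)

```text
clock: 19.0
position: [0.4882, -0.1358, 0.0596]
ee_rot: [-3.121, 0.353, 0.006]
force: [-10.8, 6.0, 16.2]
width: 0.247
gripper_force: 60.0
```

carry_out(
  claw=[1.5,1.5],
  delta_pos=[
    [0.1,0,0],
    [0,0,0],
  ],
  angular=[
    [0,0,0],
    [0,0,0],
  ],
)

```text
clock: 19.2
position: [0.4882, -0.1358, 0.0596]
ee_rot: [-3.121, 0.353, 0.008]
force: [-13.2, 7.0, 20.1]
width: 0.253
gripper_force: 60.0
```

carry_out(
  claw=[1.5,1.5],
  delta_pos=[
    [0.1,0,0],
    [0,0,0],
  ],
  angular=[
    [0,0,0],
    [0,0,0],
  ],
)

```text
clock: 19.4
position: [0.4882, -0.1358, 0.0596]
ee_rot: [-3.121, 0.353, 0.011]
force: [-17.6, 9.8, 24.1]
width: 0.255
gripper_force: 60.0
```

carry_out(
  claw=[1.5,1.5,1.5,1.5],
  delta_pos=[
    [0.1,0,-0.1],
    [0.1,0,-0.1],
    [0.1,0,-0.1],
    [0,0,0],
  ],
  angular=[
    [0,0,0],
    [0,0,0],
    [0,0,0],
    [0,0,0],
  ],
)

```text
clock: 19.8
position: [0.4881, -0.1358, 0.0597]
ee_rot: [-3.12, 0.352, 0.021]
force: [-14.6, 10.3, -4.6]
width: 0.248
gripper_force: 60.0
```

Run:
```python
from h import *
p=arm.get_image("wrist"); save(p,"w7.png",1.4)
o=arm.observe(); print(o["position"],o["force"],o["ft_torque"])
```

```text
[ 0.48814788 -0.13584637  0.05973878] [-15.1295843   10.28376262  -3.34382238] [ 2.07691726  2.72821659 -0.01576254]
```

View pics/w7.png

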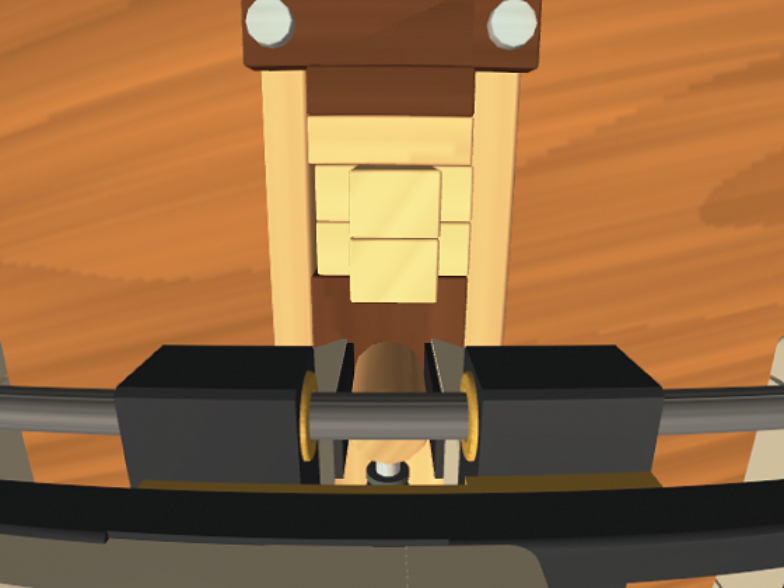

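Stop, blank, both packers and cheek are in unbroken contact: seams at rows 116, 165, 222 and 275, with no gaps. I'll push slightly firmer and hold.

carry_out(
  claw=[1.5,1.5,1.5,1.5,1.5,1.5,1.5,1.5],
  delta_pos=[
    [0.1,0,0],
    [0.1,0,0],
    [0.1,0,0],
    [0,0,0],
    [0,0,0],
    [0,0,0],
    [0,0,0],
    [0,0,0],
  ],
  angular=[
    [0,0,0],
    [0,0,0],
    [0,0,0],
    [0,0,0],
    [0,0,0],
    [0,0,0],
    [0,0,0],
    [0,0,0],
  ],
)

```text
clock: 20.65
position: [0.4881, -0.1359, 0.0596]
ee_rot: [-3.12, 0.352, 0.029]
force: [-24.5, 12.1, 8.7]
width: 0.252
gripper_force: 60.0
```

Pushing steadily with about 26 N along the clamp, and the cheek isn't moving.

```bash
python3 -c "
from cell import arm
print(arm.sign_off())"
```

```text
the job is handed in; nothing more can be done
None
```

I dropped two packers into the gap and handed the job in with the gripper still pushing the post at about 26 N. The last close-up showed cheek, packers, blank and stop touching with no gaps, and the cheek stopped after about 28 of its 34 mm travel.

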